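Set the die turret to the eyelet mark

ROBOT

A 6-joint arm with a two-finger parallel gripper is mounted at the origin on the work surface. World frame = base frame: x ahead of the robot, y to its left, z up, the work surface at z = 0. Lengths are in m, angles in rad, forces in N, time in s.
With the tool pointing down it reaches from about 0.3 to 0.775 m from the base axis. Payload 14.6 kg.
Tool frame: the origin (TCP) lies midway between the tips of the shut fingers; the grasp point (between the pads) lies 19 mm behind it; y points along the fingers, z is the direction in which the jaws open and shut, and the axes are right-handed (so a half turn about y gives the same grasp; the last joint's range is limited). The gripper opens to 85 mm and grips with 20 to 120 N. Pads are 22 mm wide; open, the fingers measure 114 mm over their backs; the gripper's body (76 mm by 85 mm) begins 54 mm behind the grasp point. The pads swing forward as they close: fully open they stand 13 mm farther back than shut.
Start: joints at [-1.325, 0.3, 1.521, -0, 1.321, -0.067], TCP at [0.169, -0.523, 0.231] pointing down, gripper open.
Joint ranges: [-3.03, 3.03], [-0.79, 2.21], [0.23, 2.52], [-1.04, 4.18], [0, 3.07], [-2.55, 2.55]. Speed limits (rad/s): [2.22, 2.22, 2.57, 3.14, 3.14, 3.14].

INTERFACE

Orientations are given as a unit quaternion [w, x, y, z].
In Python, from station import ctrl gives the robot as it stands. The module is installed in compiled form; this text tells all that it offers.
- The arm moves only by the tool step_arm, never from a script. Its argument "rows" is one flat list of numbers, 7 for each row, row after row: the turn, a rotation vector about the world's x, y, z in degrees, then the shift along the world's x, y, z in mm, then the opening, from -1 (shut) to 1 (fully open), so that 0 is half open. A call has 1 to 12 rows; each row shifts and turns the pose as measured when the row begins; what a row does not reach is not made up. A row lasts 1/10 s, in which the tool goes at most 50 mm and 8.59 degrees, less where a joint would pass 70% of its speed; a pose out of reach is approached as far as the arm can. A call with a gripper value outside its range is refused whole. The fingers move at their own pace and stop on an object; the grip force is fixed at half the most. Time passes only in rows, so rows that do not move let the fingers close. It gives the time, the measured TCP pose, the force and the opening at its end, in the units of the state.
- ctrl.get_obs(): the state, without advancing time (a new reading comes with each control period).
- ctrl.grab_frame(name): name is "scene" or "top" or "wrist"; returns a dict with "pixels" (384x512x3 uint8, red, green, blue), "fx", "fy", "cx", "cy" (pixels), "rvec" (rotation vector, rad) and "tvec" (3), from world to camera coordinates, as OpenCV has them. Camera axes: x right, y down, z forward; pixel columns grow to the right and rows downward; lengths in m; the calibration is good to about 2 mm. A picture is of the moment at which its call begins. There is no depth.
- ctrl.hand_in(): hands the job in, once; it reports no verdict.
The state is a dict: "clock": time; "joint_positions": joint angles; "joint_vel": joint speeds; "joint_efforts": joint torques, N m; "ee_pos": TCP position; "tcp_rot": TCP orientation; "wrist_force": force on the tool from outside, world axes, zero at the start; "ft_torque": the same for the moment, N m; "finger_gap": opening from 0.0 (shut) to 1.0 (fully open).
Only numpy, scipy, OpenCV 4.12 (cv2) and the standard library are available. Lean on these libraries where they do the work, as an engineer would, in place of code of your own. Each camera call takes 0.05 s, during which the arm holds its last target.

TASK

On the die turret, push the ring's lever around with your fingertips, without pinching it, until its pointer stands squarely at the eyelet mark (the flat brass ring with a hole). Then, with the ring left at that mark, press the plunger in the turret's middle fully down to seat the die, and let it come up again. Pick nothing up, and leave the spare die, the glue bottles and the jar where they are.

Things in the scene. Friction and masses are not known exactly. Their poses are not given: they have to be found in the camera images.
- turret: the die turret on the bench: a round dark steel base plate 344 mm across and 16 mm thick, fixed to the bench, with a dark hub (72 mm across, 58 mm high) in its middle that carries the plunger. Origin: centre of its underside, at bench level; z up. Its -x axis points to the middle of the scale, roughly towards the robot. The turning ring (176 mm across, top at 34 mm) lies round the hub
- ring (a joint): angle of the turning ring and its lever about the turret's vertical axis, rad; 0 puts the lever on the turret's -x axis, positive is anticlockwise seen from above (from -x towards the turret's -y); stops at -1.25 and +1.25. It stays where it is left; friction takes about 2 N at the lever to move it, with no spring or detent
- lever_top (a point): top middle of the ring's lever: an upright steel paddle with a black rubber cheek on either side, 40 mm long (radially), 20 mm thick over the cheeks, its centre 100 mm from the turret's axis, standing from 40 mm up to 84 mm above the bench. The arm below it is 16 mm wide with its top at 40 mm. Push either cheek sideways; the cheek that looks to the turret's +y at joint 0 (ring_c4) is pushed to make the joint grow, the other (ring_c3) to make it fall
- pointer (a point): the spot that the lever's pointer blade shows: on the lever's middle line, 148 mm from the turret's axis (18 mm beyond the blade's edge), 20 mm above the bench. It comes over the middle of a mark when the ring is set to that mark
- eyelet: the eyelet mark: a flat brass ring 34 mm outside, 20 mm hole, 6 mm high, fixed on the base plate's rim 148 mm from the turret's axis; origin at the middle of its underside, 16 mm above the bench. The four marks stand at -1.0, -0.4, +0.4 and +1.0 rad of the ring joint, and which is where changes
- dome: the dome-stud mark: a solid brass dome 30 mm across, 12 mm high, on the same circle
- spike: the spike mark: a brass cone 22 mm across, 24 mm high, on the same circle
- nailhead: the square nailhead mark: a flat brass square 26 mm wide, 6 mm high, on the same circle
- plunger_top (a point): top middle of the plunger, a steel push button 34 mm across standing on the hub at the turret's axis, its top 80 mm above the bench and 12 mm above its collar; it goes down 8 mm in all and springs back, taking about 5 N at the bottom
- plunger (a joint): how far the plunger is pressed down, m: 0 up, 0.008 fully down
- spare_die: bystander: a loose steel die, 24 mm across, 36 mm high, standing on the back of the turret's base plate; origin at its foot
- glue_tall: bystander: white glue bottle 46 mm across, 110 mm high, origin at its foot
- glue_small: bystander: white glue bottle 36 mm across, 85 mm high, origin at its foot
- stud_jar: bystander: glass jar 58 mm across, 70 mm high, black cap, origin at its foot

How it is judged:
By the outcome, as a careful person would: the job done as asked, in the order asked, and still so for the second after the job is handed in, with the robot touching nothing.
It also fails if it takes over 48 s, if anything falls off the work surface, if the arm or the gripper's body presses on something with over 40 N, if the wrist force passes 120 N, or if a joint passes its speed limit or range.

## Working session

There is one attempt and no reset: what is moved stays moved. The work goes in short steps, Python scripts to look and compute and a tool call to move; the robot and the scene stay as the last step left them, time stands still between calls to the robot, and variables do not carry over. Pictures are saved under pics/ and viewed, and the job is handed in when it is done.

Besides the shell and the picture viewer there is one more tool, called after "Emit:" by a JSON object that holds its "op" and its "data", one argument or row to a line. step_arm: Moves the arm, as the interface text tells. Its arguments: {"type":"object","properties":{"rows":{"type":"array","items":{"type":"number"}}},"required":["rows"]}

```bash
mkdir -p pics; python3 - <<'E'
from station import ctrl
import cv2,json,numpy as np
o=ctrl.get_obs();print({k:np.round(v,3).tolist() for k,v in o.items()})
for n in("top","scene"):
    f=ctrl.grab_frame(n);cv2.imwrite(f"pics/{n}0.png",f["pixels"][:,:,::-1])
    print(n,f["fx"],f["fy"],f["cx"],f["cy"],f["rvec"],f["tvec"])
E
```

```text
{'clock': 0.0, 'joint_positions': [-1.325, 0.3, 1.522, -0.0, 1.321, -0.067], 'joint_vel': [0.001, 0.0, -0.002, 0.001, 0.0, -0.001], 'joint_efforts': [0.004, -54.35, -36.179, 0.0, 0.004, 0.0], 'ee_pos': [0.169, -0.523, 0.231], 'tcp_rot': [0.11, -0.11, 0.699, -0.698], 'wrist_force': [0.146, 0.455, -0.06], 'ft_torque': [-0.005, 0.029, 0.006], 'finger_gap': 1.001}
top 392.28502927571003 392.28502927571003 252.15197633280476 196.62917163214243 [ 2.12287366 -2.15761589  0.13986874] [0.0501182  0.59721655 0.85448572]
scene 388.88901091384434 388.88901091384434 257.99156416323405 191.34217987415602 [ 1.92831389  1.78215946 -0.55135095] [-0.07605471 -0.40142552  1.17031757]
```

View pics/top0.png

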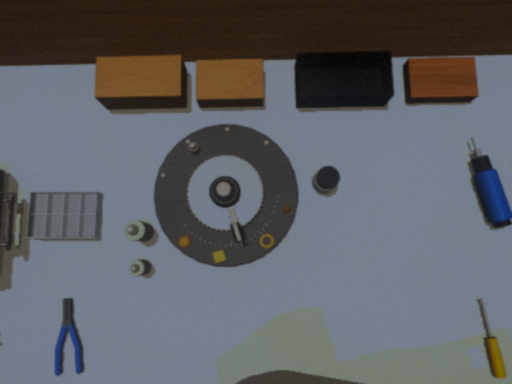

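View pics/scene0.png

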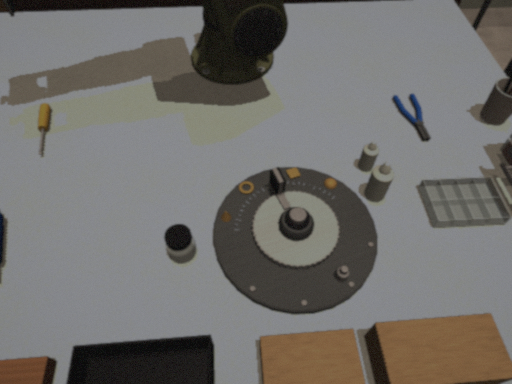

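Top picture: eyelet at (266,241), spike (286,209), nailhead (219,256), dome (184,241), lever about (236,230), hub (224,190). Next I measure these accurately.

```bash
cat > h.py <<'E'
import cv2,numpy as np
from station import ctrl
def proj(f,P):
    K=np.array([[f["fx"],0,f["cx"]],[0,f["fy"],f["cy"]],[0,0,1]])
    return cv2.projectPoints(np.asarray(P,float).reshape(-1,3),np.array(f["rvec"],float),np.array(f["tvec"],float),K,None)[0].reshape(-1,2)
def onplane(f,uv,z):
    R=cv2.Rodrigues(np.array(f["rvec"],float))[0];t=np.array(f["tvec"],float)
    c=-R.T@t; d=R.T@np.array([(uv[0]-f["cx"])/f["fx"],(uv[1]-f["cy"])/f["fy"],1]);return c+d*(z-c[2])/d[2]
E
python3 - <<'E'
from h import *
for n,(x,y,w,h) in {"top":(150,120,155,150),"scene":(205,160,180,150)}.items():
    f=ctrl.grab_frame(n);im=f["pixels"][:,:,::-1].copy()
    hsv=cv2.cvtColor(im,cv2.COLOR_BGR2HSV)
    m=((hsv[...,1]>110)&(hsv[...,0]>5)&(hsv[...,0]<35)&(hsv[...,2]>50)).astype(np.uint8)
    mm=np.zeros_like(m);mm[y:y+h,x:x+w]=m[y:y+h,x:x+w]
    k,_,s,c=cv2.connectedComponentsWithStats(mm)
    for i in range(1,k):
        if s[i,4]>8: print(n,s[i],c[i].round(1),onplane(f,c[i],.022).round(4))
    cv2.imwrite(f"pics/{n}z.png",cv2.resize(im[y:y+h,x:x+w],None,fx=4,fy=4,interpolation=cv2.INTER_CUBIC)[:600])
E
```

```text
top [282 205   8   8  45] [285.8 208.5] [ 0.5717 -0.0373  0.022 ]
top [259 234  15  14 115] [266.2 240.5] [0.4982 0.0098 0.022 ]
top [178 236  13  12 114] [184.2 241.4] [0.4993 0.1993 0.022 ]
top [212 250  14  13 130] [218.8 255.9] [0.4648 0.1195 0.022 ]
scene [286 168  14  11 110] [292.7 172.7] [0.4645 0.1172 0.022 ]
scene [324 178  13  11 109] [330. 183.] [0.5    0.1974 0.022 ]
scene [239 181  15  13 115] [246.  187.3] [0.4981 0.0077 0.022 ]
scene [222 212   9  10  68] [225.8 216.8] [ 0.5715 -0.0398  0.022 ]
```

View pics/topz.png

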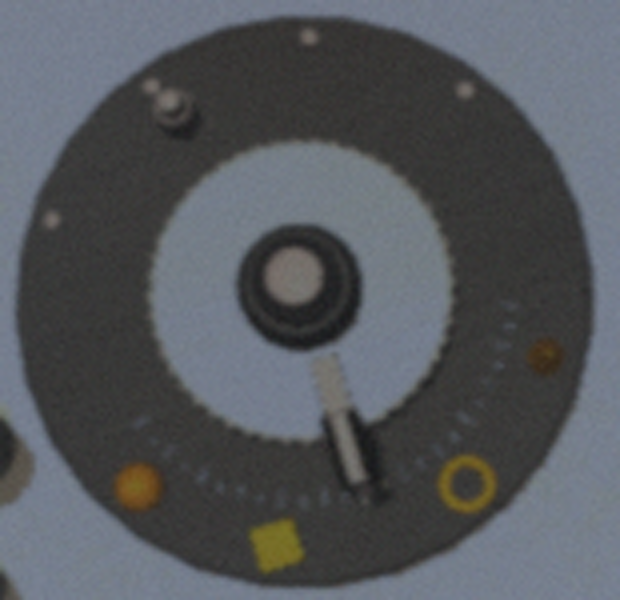

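View pics/scenez.png

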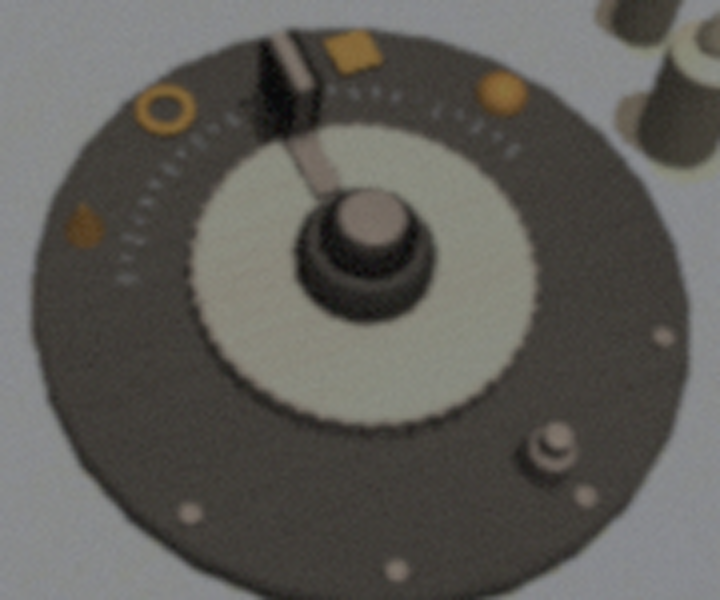

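```bash
cat >> h.py <<'E'
ANG=dict(spike=1.0,eyelet=.4,nail=-.4,dome=-1.0)
E
python3 - <<'E'
from h import *
from scipy.optimize import least_squares
px={"top":dict(spike=(285.8,208.5),eyelet=(266.2,240.5),dome=(184.2,241.4),nail=(218.8,255.9)),
"scene":dict(nail=(292.7,172.7),dome=(330,183),eyelet=(246,187.3),spike=(225.8,216.8))}
hz=dict(spike=.026,eyelet=.022,dome=.022,nail=.022)
F={n:ctrl.grab_frame(n) for n in px}
def res(p,names):
    r=[]
    for n in names:
        for k,uv in px[n].items():
            a=ANG[k]+p[2]
            P=[p[0]-.148*np.cos(a),p[1]-.148*np.sin(a),hz[k]]
            r+=list(proj(F[n],P)[0]-uv)
    return np.array(r)
for names in (["top"],["scene"],["top","scene"]):
    s=least_squares(res,[.6,.1,0],args=(names,));print(names,s.x.round(4),s.fun.round(1))
c=s.x
for n,uv,z in (("top",(237.2,231.2),.084),("scene",(278,175),.084)):
    P=onplane(F[n],uv,z);d=P[:2]-c[:2];print(n,P.round(4),np.hypot(*d).round(4),"joint",np.arctan2(-d[1],-d[0])-c[2])
for n,uv,z in (("top",(150+293/4,120+276/4),.08),("scene",(205+371/4,160+219/4),.08)):
    print("plunger",onplane(F[n],uv,z))
a=.4+c[2];print("eyelet dir",a)
E
```

```text
['top'] [0.6119 0.1045 0.2963] [ 0.4 -0.2  0.1 -0.  -0.4  0.1 -0.2  0.1]
['scene'] [0.6124 0.1028 0.3018] [ 0.1  0.2  0.2 -0.3 -0.2  0.5 -0.1 -0.4]
['top', 'scene'] [0.612  0.1036 0.2991] [ 0.8 -0.4  0.6 -0.2  0.1  0.1  0.4  0.   0.6  0.1  0.7 -0.4  0.3  0.3
  0.3 -0.7]
top [0.5172 0.0733 0.084 ] 0.0995 joint 0.010072387442602249
scene [0.516 0.074 0.084] 0.1005 joint 0.0003284301497771813
plunger [0.61072888 0.10338228 0.08      ]
plunger [0.61310611 0.10197678 0.08      ]
eyelet dir 0.6991128322469393
```

```bash
python3 - <<'E'
from h import *
from scipy.spatial.transform import Rotation as R
o=ctrl.get_obs();q=o["tcp_rot"];print(R.from_quat(np.r_[q[1:],q[0]]).as_matrix().round(3))
c=np.array([.612,.1036]);y=.299
for j in (0.005,.1,.2,.3,.4):
    a=j+y;r=np.array([-np.cos(a),-np.sin(a)]);t=np.array([np.sin(a),-np.cos(a)])
    print(j,"face pt r=.105",(c+.105*r-.010*t).round(4),"t",t.round(3))
E
```

```text
[[-0.951 -0.     0.308]
 [-0.308  0.    -0.951]
 [-0.    -1.    -0.   ]]
0.005 face pt r=.105 [0.5088 0.0817] t [ 0.299 -0.954]
0.1 face pt r=.105 [0.5114 0.072 ] t [ 0.388 -0.921]
0.2 face pt r=.105 [0.515  0.0621] t [ 0.479 -0.878]
0.3 face pt r=.105 [0.5196 0.0527] t [ 0.564 -0.826]
0.4 face pt r=.105 [0.5252 0.0437] t [ 0.643 -0.765]
```

Emit:
{"op": "step_arm", "data": {
  "rows": [0, 0, 0, 0, 0, 0, -1]
}}

```text
clock: 0.4
ee_pos: [0.1692, -0.5232, 0.231]
tcp_rot: [0.11, -0.11, 0.699, -0.698]
wrist_force: [-0.6, 0.6, 0.1]
finger_gap: 0.854
```

Emit:
{"op": "step_arm", "data": {
  "rows": [0, 0, 0, 22, 43, 0, -1, 0, 0, 0, 22, 43, 0, -1, 0, 0, 0, 22, 43, 0, -1, 0, 0, 0, 22, 43, 0, -1, 0, 0, 0, 22, 43, 0, -1, 0, 0, 0, 22, 43, 0, -1, 0, 0, 0, 22, 43, 0, -1, 0, 0, 0, 22, 43, 0, -1, 0, 0, 0, 22, 43, 0, -1, 0, 0, 0, 22, 43, 0, -1, 0, 0, 0, 22, 43, 0, -1, 0, 0, 0, 22, 43, 0, -1]
}}

```text
clock: 1.6
ee_pos: [0.4354, 0.0096, 0.2313]
tcp_rot: [-0.109, 0.105, -0.698, 0.7]
wrist_force: [1.4, -2.0, 0.6]
finger_gap: -0.003
```

Emit:
{"op": "step_arm", "data": {
  "rows": [0, 0, 0, 20, 37, 0, -1, 0, 0, 0, 20, 37, 0, -1, 0, 0, 0, 20, 37, 0, -1, 0, 0, 0, 0, 0, 0, -1, 0, 0, 0, 0, 0, -40, -1, 0, 0, 0, 0, 0, -40, -1, 0, 0, 0, 0, 0, -20, -1, 0, 0, 0, 0, 0, 0, -1]
}}

```text
clock: 2.4
ee_pos: [0.4976, 0.1311, 0.1286]
tcp_rot: [-0.113, 0.107, -0.698, 0.699]
wrist_force: [-0.3, -0.2, 0.3]
finger_gap: -0.001
```

```bash
python3 - <<'E'
from h import *
for n in("top","scene"):
    f=ctrl.grab_frame(n);cv2.imwrite(f"pics/{n}1.png",f["pixels"][:,:,::-1])
E
```

```text
(no output)
```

View pics/top1.png

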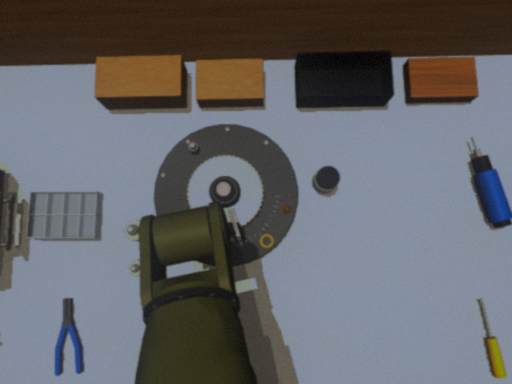

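View pics/scene1.png

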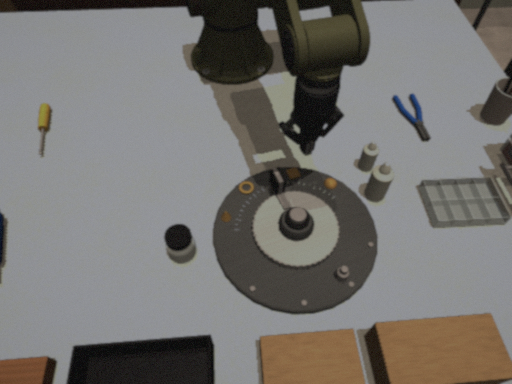

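Emit:
{"op": "step_arm", "data": {
  "rows": [0, 0, 0, 0, 0, -35, -1, 0, 0, 0, 0, 0, -35, -1, 0, 0, 0, 0, 0, 0, -1, 0, 0, 0, 4, -13, 0, -1, 0, 0, 0, 3, -10, 0, -1, 0, 0, 0, 0, 0, 0, -1]
}}

```text
clock: 3.1
ee_pos: [0.5125, 0.1064, 0.0719]
tcp_rot: [-0.12, 0.099, -0.698, 0.699]
wrist_force: [0.4, -0.1, 0.4]
finger_gap: 0.001
```

```bash
python3 - <<'E'
from h import *
for n in("top","scene"):
    f=ctrl.grab_frame(n);x,y,w,h=(150,120,155,150) if n=="top" else (205,120,180,150)
    cv2.imwrite(f"pics/{n}2.png",cv2.resize(f["pixels"][y:y+h,x:x+w,::-1],None,fx=4,fy=4,interpolation=cv2.INTER_CUBIC))
E
```

```text
(no output)
```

View pics/top2.png

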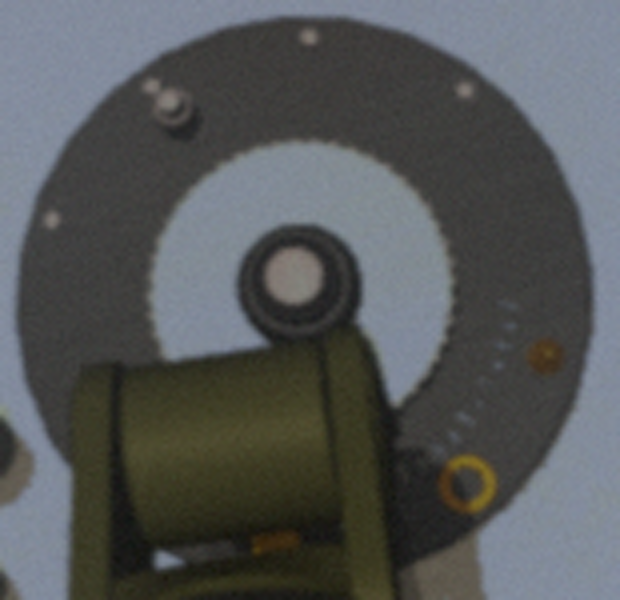

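View pics/scene2.png

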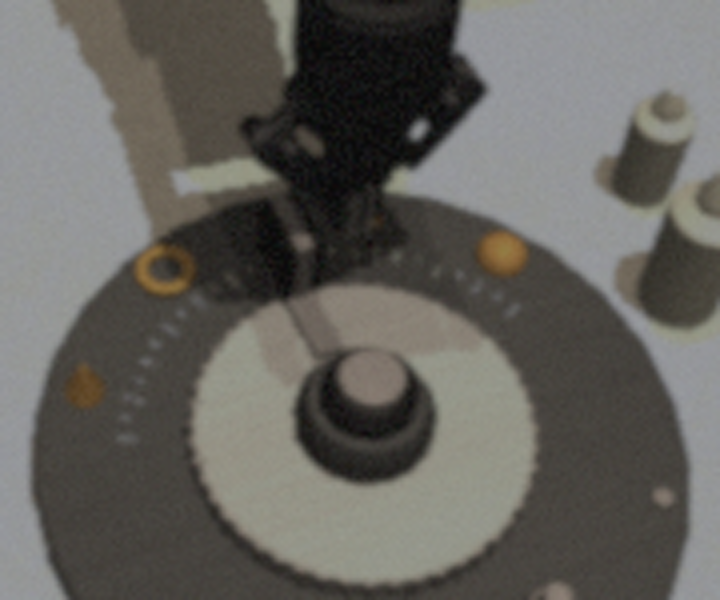

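Emit:
{"op": "step_arm", "data": {
  "rows": [0, 0, 0, -6, 2, -13, -1, 0, 0, 0, 0, 0, 0, -1, 0, 0, 0, 0, 0, 0, -1]
}}

```text
clock: 3.5
ee_pos: [0.5068, 0.1096, 0.0604]
tcp_rot: [-0.121, 0.098, -0.698, 0.699]
wrist_force: [0.5, -0.6, 0.5]
finger_gap: 0.001
```

Emit:
{"op": "step_arm", "data": {
  "rows": [0, 0, 0, -1, -6, 0, -1, 0, 0, 0, -1, -6, 0, -1, 0, 0, 0, 0, 0, 0, -1]
}}

```text
clock: 3.8
ee_pos: [0.5054, 0.0968, 0.0617]
tcp_rot: [-0.122, 0.098, -0.698, 0.699]
wrist_force: [0.2, -0.7, 0.6]
finger_gap: 0.001
```

Emit:
{"op": "step_arm", "data": {
  "rows": [0, 0, 0, 1, -3, 0, -1, 0, 0, 0, 1, -3, 0, -1, 0, 0, 0, 0, 0, 0, -1]
}}

```text
clock: 4.1
ee_pos: [0.5072, 0.0902, 0.0618]
tcp_rot: [-0.121, 0.098, -0.698, 0.699]
wrist_force: [-0.1, 0.1, -0.3]
finger_gap: 0.002
```

Emit:
{"op": "step_arm", "data": {
  "rows": [0, 0, 0, 1, -3, 0, -1, 0, 0, 0, 1, -3, 0, -1]
}}

```text
clock: 4.3
ee_pos: [0.5091, 0.0841, 0.0617]
tcp_rot: [-0.121, 0.098, -0.698, 0.699]
wrist_force: [-2.5, 1.8, 1.2]
finger_gap: 0.003
```

```bash
cat > s.py <<'E'
import sys
from h import *
o=ctrl.get_obs();print(o["ee_pos"].round(4) if hasattr(o["ee_pos"],"round") else o["ee_pos"],np.round(o["wrist_force"],2))
f=ctrl.grab_frame("scene");x,y,w,h=(205,120,180,150)
cv2.imwrite(f"pics/s{sys.argv[1]}.png",cv2.resize(cv2.convertScaleAbs(f["pixels"][y:y+h,x:x+w,::-1],alpha=1.8),None,fx=4,fy=4,interpolation=cv2.INTER_CUBIC))
E
python3 s.py 3
```

```text
[0.5091 0.0841 0.0617] [-2.54  1.79  1.23]
```

View pics/s3.png

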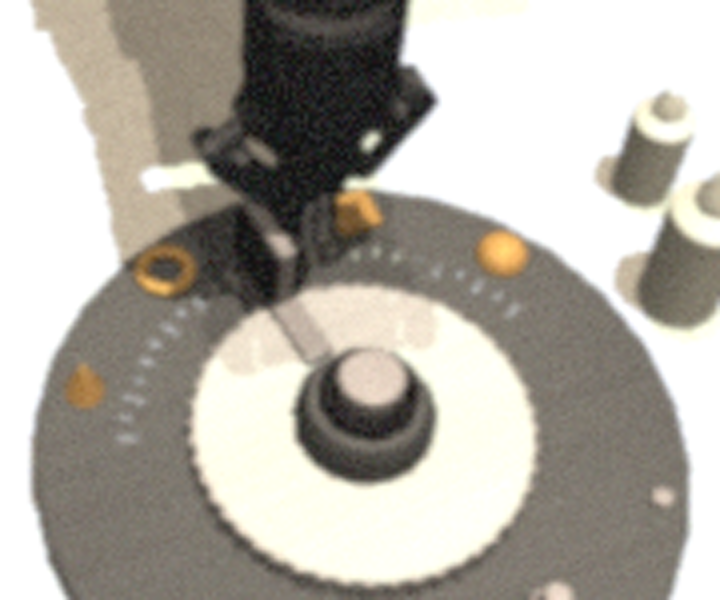

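Emit:
{"op": "step_arm", "data": {
  "rows": [0, 0, 2.3, 1.6, -4, -0.5, -1, 0, 0, 2.3, 1.8, -4, -0.5, -1, 0, 0, 2.3, 2, -3.8, -0.5, -1, 0, 0, 0, 0, 0, 0, -1]
}}

```text
clock: 4.75
ee_pos: [0.515, 0.0713, 0.0603]
tcp_rot: [0.164, -0.142, 0.691, -0.69]
wrist_force: [-0.1, -0.1, 0.8]
finger_gap: 0.003
```

```bash
cat > fit.py <<'E'
import sys
from h import *
c=np.array([.612,.1036]);y0=.299
def rect(j,z=.084,r0=.08,r1=.12,w=.003):
    a=j+y0;r=np.array([-np.cos(a),-np.sin(a)]);t=np.array([np.sin(a),-np.cos(a)])
    return [np.r_[c+rr*r+s*w*t,z] for rr,s in((r0,-1),(r1,-1),(r1,1),(r0,1))]
n=sys.argv[1];f=ctrl.grab_frame(n);S=8
u0=proj(f,[[.55,.05,.05]])[0].round().astype(int);x,y=u0-[37,35]
im=cv2.resize(cv2.convertScaleAbs(f["pixels"][y:y+70,x:x+75,::-1],alpha=2),None,fx=S,fy=S,interpolation=cv2.INTER_CUBIC)
if len(sys.argv)>3:
  for j in map(float,sys.argv[3:]):
    p=((proj(f,rect(j,w=.010))-[x,y]+.5)*S).round().astype(int);cv2.polylines(im,[p],True,(0,0,255),1)
    a=j+y0;P=[[c[0]-r*np.cos(a),c[1]-r*np.sin(a),.02] for r in (.13,.148)]
    p=((proj(f,P)-[x,y]+.5)*S).round().astype(int);cv2.line(im,tuple(map(int,p[0])),tuple(map(int,p[1])),(0,255,0),1)
cv2.imwrite(f"pics/f{sys.argv[2]}.png",im)
E
python3 fit.py scene 4 .2 .25
```

```text
(no output)
```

View pics/f4.png

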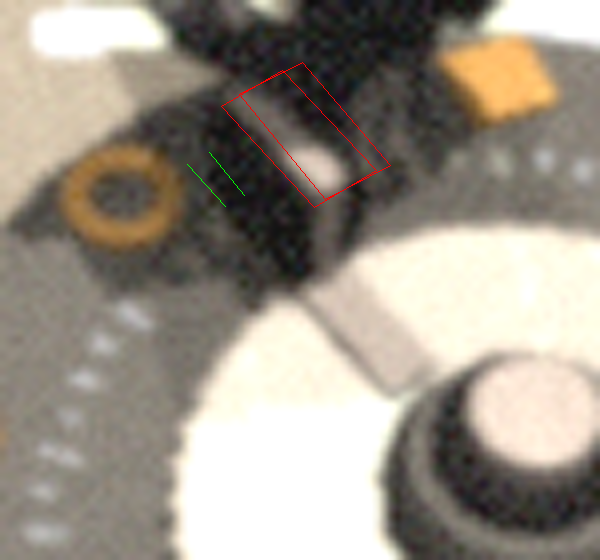

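Emit:
{"op": "step_arm", "data": {
  "rows": [0, 0, 2.3, 0.5, -4.5, 0, -1, 0, 0, 2.3, 0.5, -4, 0, -1, 0, 0, 1.5, 0.5, -3.5, 0, -1, 0, 0, 0, 0, 0, 0, -1]
}}

```text
clock: 5.2
ee_pos: [0.517, 0.0601, 0.0605]
tcp_rot: [0.201, -0.177, 0.682, -0.68]
wrist_force: [0.5, -0.6, -0.5]
finger_gap: -0.001
```

```bash
python3 fit.py scene 5 .35 .4;python3 fit.py top 5t .35 .4
```

```text
(no output)
```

View pics/f5.png

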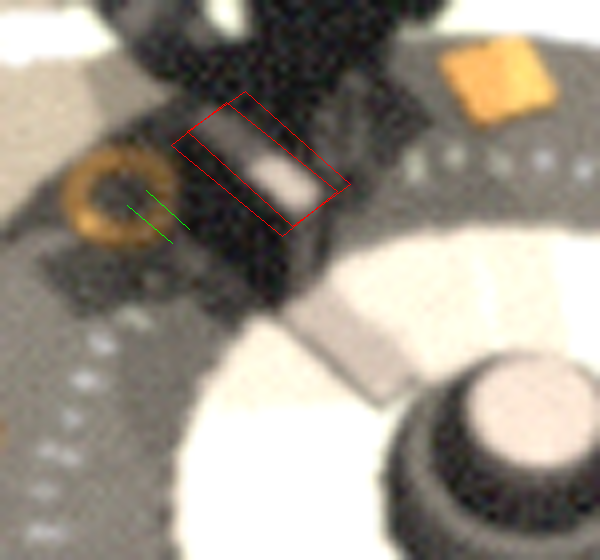

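View pics/f5t.png

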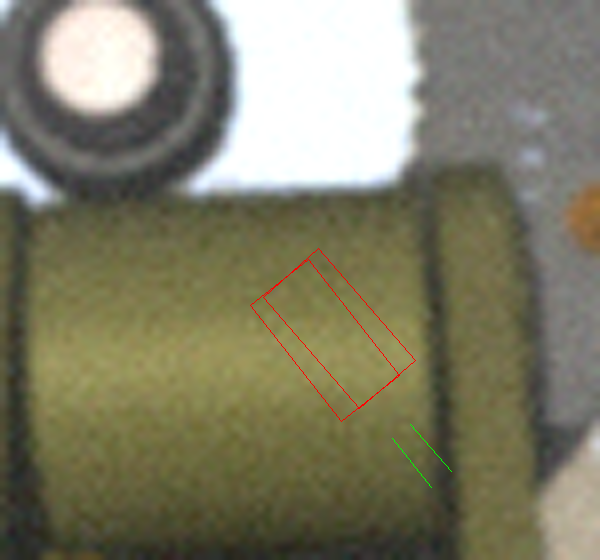

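Emit:
{"op": "step_arm", "data": {
  "rows": [0, 0, 1, 1, -2, 0, -1, 0, 0, 0, 0.6, -1, 0, -1, 0, 0, 0, 0, 0, 0, -1]
}}

```text
clock: 5.6
ee_pos: [0.5184, 0.0576, 0.0605]
tcp_rot: [0.206, -0.182, 0.681, -0.678]
wrist_force: [0.0, 1.4, 0.0]
finger_gap: 0.001
```

```bash
python3 fit.py scene 6 .4
```

```text
(no output)
```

View pics/f6.png

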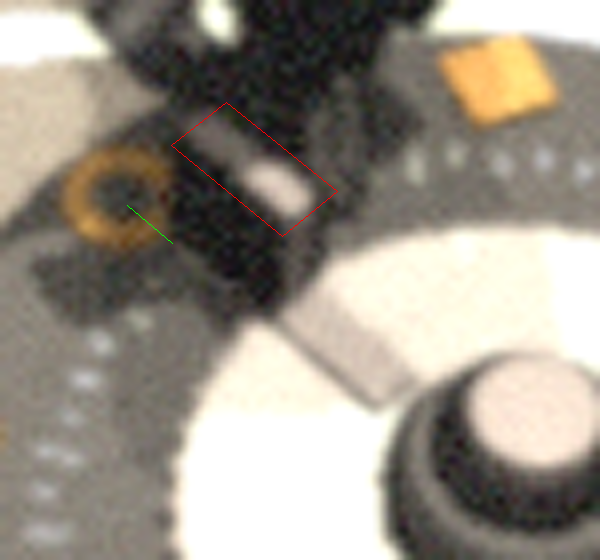

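Emit:
{"op": "step_arm", "data": {
  "rows": [0, 0, 0, -6, 8, 0, -1, 0, 0, 0, -6, 8, 0, -1, 0, 0, 0, 0, 0, 20, -1, 0, 0, 0, 0, 0, 40, -1, 0, 0, 0, 0, 0, 45, -1, 0, 0, 0, 0, 0, 40, -1, 0, 0, 0, -10, -48, 0, -1, 0, 0, 0, -10, -48, 0, -1, 0, 0, 0, -10, -48, 0, -1, 0, 0, 0, -10, -48, 0, -1, 0, 0, 0, -10, -48, 0, -1, 0, 0, 0, 0, 0, 0, -1]
}}

```text
clock: 6.85
ee_pos: [0.4475, -0.1657, 0.2118]
tcp_rot: [-0.21, 0.184, -0.679, 0.679]
wrist_force: [0.6, 1.1, -1.0]
finger_gap: -0.003
```

```bash
python3 fit.py scene 7 .4;python3 fit.py top 7t .4
```

```text
(no output)
```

View pics/f7.png

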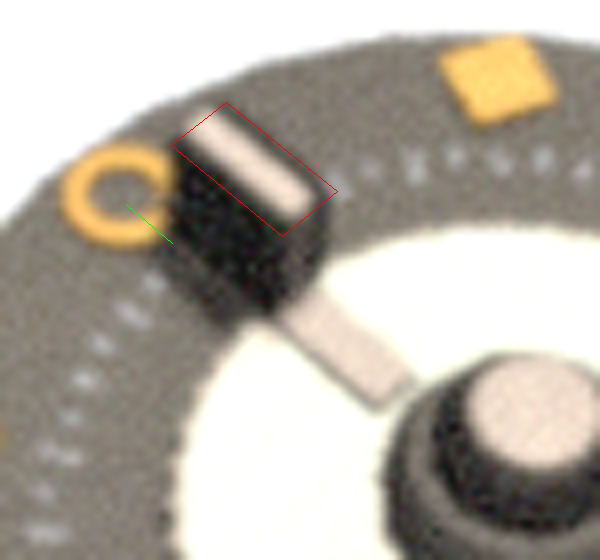

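View pics/f7t.png

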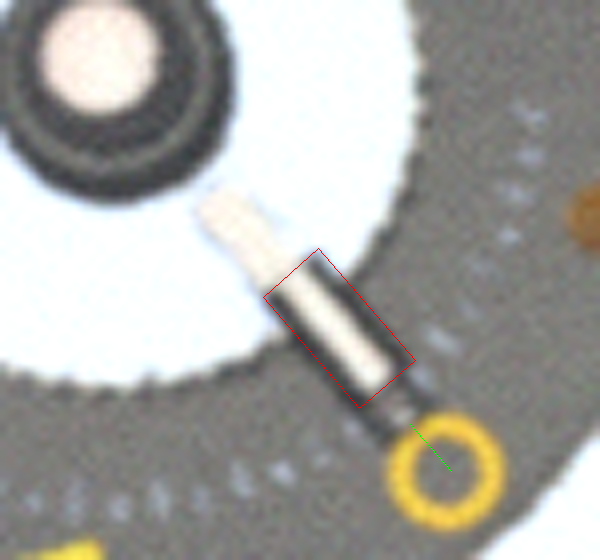

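```bash
cat > q.py <<'E'
from h import *
from scipy.ndimage import map_coordinates
from scipy.optimize import minimize
for n,c,y0 in (("top",np.array([.6119,.1045]),.2963),("scene",np.array([.6124,.1028]),.3018)):
    g=np.mean([ctrl.grab_frame(n)["pixels"].astype(float).mean(2) for _ in range(2)],0);f=ctrl.grab_frame(n)
    rr=np.linspace(.082,.118,37);
    def prof(j,w):
        a=j+y0;P=[[c[0]-r*np.cos(a)+w*np.sin(a),c[1]-r*np.sin(a)-w*np.cos(a),.084] for r in rr]
        u=proj(f,P);return map_coordinates(g,[u[:,1],u[:,0]],order=1)
    # strip centre offset per radius for reference j=.4
    ws=np.linspace(-.010,.010,41);I=np.array([prof(.4,w) for w in ws])
    I=np.clip(I-np.percentile(I,30,axis=0),0,None);cen=(I*ws[:,None]).sum(0)/I.sum(0)
    s=np.polyfit(rr,cen,1);print(n,"offset mm at r.1:",1e3*np.polyval(s,.1),"slope rad",s[0],"=> j",.4+np.polyval(s,.1)/.1)
E
python3 q.py
```

```text
top offset mm at r.1: 0.29471794396425044 slope rad -0.019900285989694903 => j 0.40294717943964253
scene offset mm at r.1: -1.5117668756990097 slope rad -0.010602184526525846 => j 0.3848823312430099
```

```bash
sed -e 's/linspace(.082,.118,37)/linspace(.048,.072,25)/' -e 's/,.084\]/,.040]/' -e 's/linspace(-.010,.010,41)/linspace(-.016,.016,65)/' -e 's/,1);print(n/,1);print(np.round(np.median(I,1)[::4]));print(n/' -e 's/I=np.clip/raw=I;print(raw.mean(1)[::3].round());I=np.clip/' -e 's/(.4+np/(.4+np/' q.py > q2.py; sed -i 's/polyval(s,.1)/polyval(s,.06)/g;s#)/.1)#)/.06)#' q2.py; python3 q2.py
```

```text
[139. 139. 138. 135. 129. 122. 119. 120. 123. 124. 124. 124. 124. 124.
 124. 123. 124. 128. 134. 137. 138. 139.]
[15. 15. 12.  5.  0.  0.  0.  0.  0.  1.  0.  0.  0.  7. 13. 15. 15.]
top offset mm at r.1: 0.169741403087611 slope rad -0.030568366391295145 => j 0.40282902338479354
[137. 137. 136. 132. 127. 121. 115. 113. 112. 111. 111. 111. 111. 108.
 101.  91.  91. 104. 121. 132. 136. 137.]
[26. 26. 23. 17.  8.  2.  1.  0.  0.  0.  0.  0.  0.  0. 19. 25. 26.]
scene offset mm at r.1: -1.8483107881064242 slope rad 0.0005179641966701952 => j 0.3691948201982263
```

Emit:
{"op": "step_arm", "data": {
  "rows": [0, 0, 0, 24, 40, 0, -1, 0, 0, 0, 24, 40, 0, -1, 0, 0, 0, 24, 40, 0, -1, 0, 0, 0, 0, 0, 0, -1]
}}

```text
clock: 7.95
ee_pos: [0.5228, -0.0387, 0.2121]
tcp_rot: [0.21, -0.184, 0.679, -0.679]
wrist_force: [0.3, -0.2, -0.4]
finger_gap: 0.001
```

```bash
python3 - <<'E'
from h import *
f=ctrl.grab_frame("wrist");im=f["pixels"][:,:,::-1].copy()
c=np.array([.612,.1036]);y0=.299;a=.4+y0
P=[[c[0]-r*np.cos(a),c[1]-r*np.sin(a),.02] for r in (.13,.148)];p=proj(f,P);print(p)
cv2.imwrite("pics/w1.png",im);print(ctrl.get_obs()["ee_pos"])
E
```

```text
[[215.28073865 154.50140791]
 [217.77138187 168.27797614]]
[ 0.52197632 -0.04045456  0.21194046]
```

View pics/w1.png

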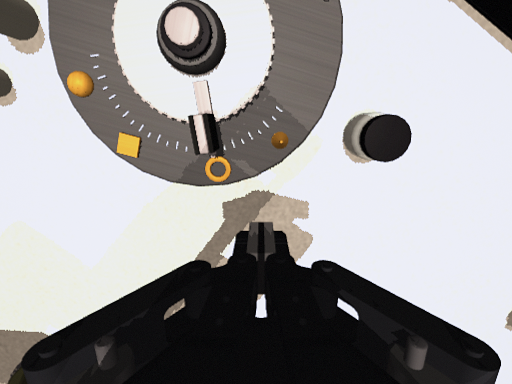

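```bash
cat > w.py <<'E'
import sys
from h import *
from scipy.optimize import least_squares
from scipy.ndimage import map_coordinates
f=ctrl.grab_frame("wrist");im=f["pixels"][:,:,::-1].copy()
hsv=cv2.cvtColor(im,cv2.COLOR_BGR2HSV)
m=((hsv[...,1]>120)&(hsv[...,0]>5)&(hsv[...,0]<35)&(hsv[...,2]>60)).astype(np.uint8);m[250:]=0
k,_,s,cc=cv2.connectedComponentsWithStats(m)
C=[cc[i] for i in range(1,k) if s[i,4]>40]
G=np.array([.612,.1036,.299]);hz=dict(spike=.026,eyelet=.022,dome=.022,nail=.022)
def mk(p,k):a=ANG[k]+p[2];return [p[0]-.148*np.cos(a),p[1]-.148*np.sin(a),hz[k]]
px={}
for k in ANG:
    q=proj(f,mk(G,k))[0];b=min(C,key=lambda v:np.hypot(*(v-q)));
    if np.hypot(*(b-q))<12: px[k]=b
print({k:v.round(1).tolist() for k,v in px.items()})
r=least_squares(lambda p:np.concatenate([proj(f,mk(p,k))[0]-px[k] for k in px]),G);print(r.x.round(4),r.fun.round(1))
c=r.x[:2];y0=r.x[2];g=f["pixels"].astype(float).mean(2)
rr=np.linspace(.082,.118,37);ws=np.linspace(-.010,.010,41)
def prof(w,a=.4+y0):
    u=proj(f,[[c[0]-q*np.cos(a)+w*np.sin(a),c[1]-q*np.sin(a)-w*np.cos(a),.084] for q in rr]);return map_coordinates(g,[u[:,1],u[:,0]],order=1)
I=np.array([prof(w) for w in ws]);print(I.mean(1).round()[::2])
I=np.clip(I-np.percentile(I,40,axis=0),0,None);cen=(I*ws[:,None]).sum(0)/I.sum(0);s=np.polyfit(rr,cen,1)
print("off mm",1e3*np.polyval(s,.1),"slope",s[0],"j",.4+np.polyval(s,.1)/.1)
a=.4+y0;e=proj(f,mk(r.x,"eyelet"))[0];x,y=(e-[35,50]).round().astype(int);S=8
z=cv2.resize(im[y:y+70,x:x+70],None,fx=S,fy=S,interpolation=cv2.INTER_CUBIC)
p=((proj(f,[[c[0]-q*np.cos(a),c[1]-q*np.sin(a),h] for q,h in((.12,.02),(.148,.02))])-[x,y]+.5)*S).round().astype(int)
cv2.line(z,tuple(map(int,p[0])),tuple(map(int,p[1])),(0,255,0),1);cv2.imwrite(f"pics/{sys.argv[1]}.png",z)
E
python3 w.py w2
```

```text
{'spike': [278.7, 138.2], 'eyelet': [216.7, 167.4], 'nail': [127.0, 143.2], 'dome': [78.5, 81.8]}
[0.6128 0.1023 0.2931] [ 1.2  0.5  0.4 -0.   0.1  0.1 -1.6 -0.3]
[ 63.  32.  30.  29.  27. 136. 204. 217. 220. 222. 223. 224. 223. 193.
 114.  43.  28.  31.  31.  21.   9.]
off mm -0.6491236375925722 slope -0.00240060607683379 j 0.3935087636240743
```

View pics/w2.png

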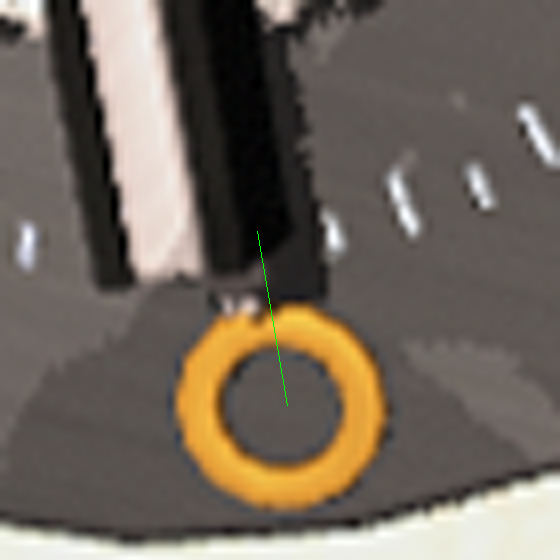

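Emit:
{"op": "step_arm", "data": {
  "rows": [0, 0, 0, 22, 36, 0, -1, 0, 0, 0, 22, 36, 0, -1, 0, 0, 0, 22, 36, 0, -1, 0, 0, 0, 22, 34, 0, -1, 0, 0, 0, 0, 0, 0, -1, 0, 0, 0, 0, 0, 0, -1]
}}

```text
clock: 8.65
ee_pos: [0.6107, 0.0971, 0.212]
tcp_rot: [-0.205, 0.181, -0.68, 0.681]
wrist_force: [-0.2, -0.2, -0.2]
finger_gap: 0.002
```

Emit:
{"op": "step_arm", "data": {
  "rows": [0, 0, 0, 1, 6, -40, -1, 0, 0, 0, 0, 0, -40, -1, 0, 0, 0, 0, 0, -25, -1, 0, 0, 0, 0, 0, 0, -1, 0, 0, 0, 0, 0, 0, -1]
}}

```text
clock: 9.15
ee_pos: [0.6106, 0.0949, 0.1071]
tcp_rot: [-0.204, 0.177, -0.68, 0.682]
wrist_force: [-0.2, -0.6, 1.9]
finger_gap: 0.001
```

```bash
python3 s.py 8
```

```text
[0.6106 0.0949 0.1071] [-0.18 -0.58  1.91]
```

View pics/s8.png

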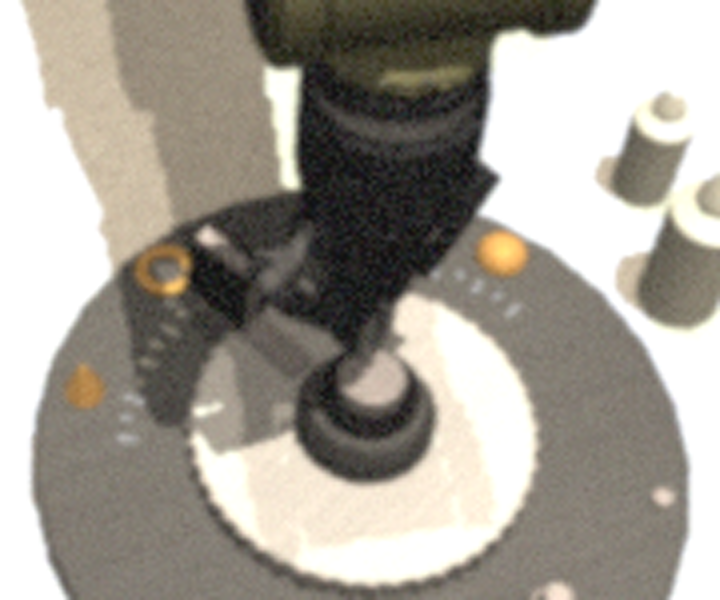

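Emit:
{"op": "step_arm", "data": {
  "rows": [0, 0, 0, 1, 8, 0, -1, 0, 0, 0, 0, 0, 0, -1, 0, 0, 0, 0, 0, -8, -1, 0, 0, 0, 0, 0, -8, -1, 0, 0, 0, 0, 0, 0, -1]
}}

```text
clock: 9.7
ee_pos: [0.6133, 0.1032, 0.0948]
tcp_rot: [-0.206, 0.174, -0.679, 0.682]
wrist_force: [-0.2, -0.5, 0.5]
finger_gap: 0.002
```

```bash
python3 s.py 9
```

```text
[0.6133 0.1032 0.0948] [-0.19 -0.51  0.54]
```

View pics/s9.png

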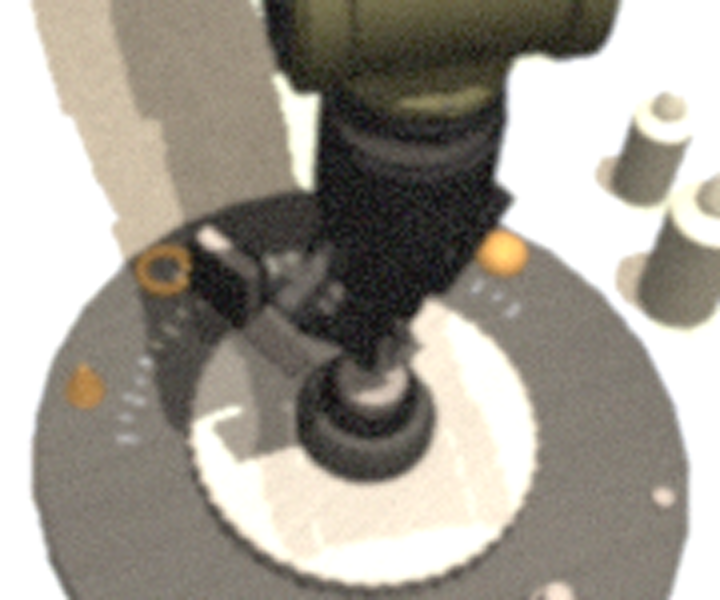

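Emit:
{"op": "step_arm", "data": {
  "rows": [0, 0, 0, 0, 0, -6, -1, 0, 0, 0, 0, 0, -6, -1, 0, 0, 0, 0, 0, -3, -1, 0, 0, 0, 0, 0, 0, -1]
}}

```text
clock: 10.15
ee_pos: [0.6136, 0.1033, 0.079]
tcp_rot: [-0.206, 0.174, -0.679, 0.682]
wrist_force: [0.3, -0.2, 1.7]
finger_gap: -0.003
```

Emit:
{"op": "step_arm", "data": {
  "rows": [0, 0, 0, 0, 0, -3, -1, 0, 0, 0, 0, 0, -2, -1, 0, 0, 0, 0, 0, 0, -1]
}}

```text
clock: 10.45
ee_pos: [0.6139, 0.1033, 0.0744]
tcp_rot: [-0.207, 0.174, -0.679, 0.683]
wrist_force: [-1.8, -0.5, 4.6]
finger_gap: -0.002
```

Emit:
{"op": "step_arm", "data": {
  "rows": [0, 0, 0, 0, 0, -1.5, -1, 0, 0, 0, 0, 0, -1.5, -1, 0, 0, 0, 0, 0, 0, -1]
}}

```text
clock: 10.75
ee_pos: [0.614, 0.1033, 0.0724]
tcp_rot: [-0.207, 0.173, -0.679, 0.683]
wrist_force: [-3.0, -0.6, 4.4]
finger_gap: 0.005
```

Emit:
{"op": "step_arm", "data": {
  "rows": [0, 0, 0, 0, 0, -1, -1, 0, 0, 0, 0, 0, -1.5, -1]
}}

```text
clock: 10.95
ee_pos: [0.6142, 0.1033, 0.0719]
tcp_rot: [-0.207, 0.173, -0.679, 0.683]
wrist_force: [-12.4, -1.9, 24.0]
finger_gap: -0.0
```

Emit:
{"op": "step_arm", "data": {
  "rows": [0, 0, 0, 0, 0, -1, -1, 0, 0, 0, 0, 0, -1, -1]
}}

```text
clock: 11.15
ee_pos: [0.614, 0.1033, 0.0721]
tcp_rot: [-0.207, 0.173, -0.679, 0.683]
wrist_force: [-7.0, -1.7, 13.6]
finger_gap: -0.0
```

Emit:
{"op": "step_arm", "data": {
  "rows": [0, 0, 0, 0, 0, 4, -1, 0, 0, 0, 0, 0, 8, -1, 0, 0, 0, 0, 0, 30, -1, 0, 0, 0, 0, 0, 40, -1, 0, 0, 0, 0, 0, 40, -1, 0, 0, 0, -24, -40, 0, -1, 0, 0, 0, -24, -40, 0, -1, 0, 0, 0, -24, -40, 0, -1, 0, 0, 0, -18, -24, 0, -1, 0, 0, 0, 0, 0, 0, -1]
}}

```text
clock: 12.15
ee_pos: [0.5197, -0.0446, 0.1999]
tcp_rot: [-0.209, 0.173, -0.678, 0.683]
wrist_force: [0.0, 0.1, -0.1]
finger_gap: 0.001
```

```bash
python3 w.py w3; python3 - <<'E'
from h import *
f=ctrl.grab_frame("wrist");cv2.imwrite("pics/w4.png",f["pixels"][:,:,::-1])
E
```

```text
{'spike': [275.3, 137.0], 'eyelet': [211.8, 168.3], 'nail': [117.8, 144.9], 'dome': [66.1, 82.0]}
[0.6127 0.1022 0.2926] [ 1.3  0.4  0.4  0.1  0.1  0.2 -1.7 -0.4]
[ 65.  32.  31.  29.  26. 139. 206. 218. 221. 224. 226. 229. 228. 199.
 117.  43.  29.  31.  31.  22.   8.]
off mm -0.6249191859044003 slope 0.003697130505592212 j 0.39375080814095603
```

View pics/w4.png

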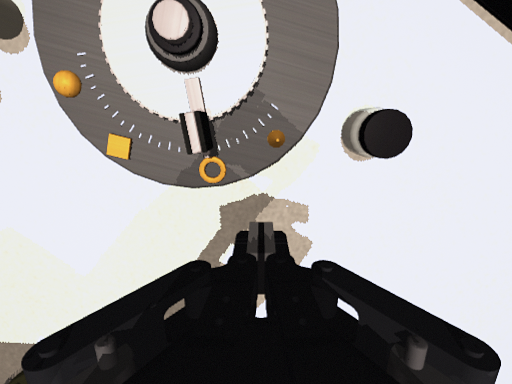

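View pics/w3.png

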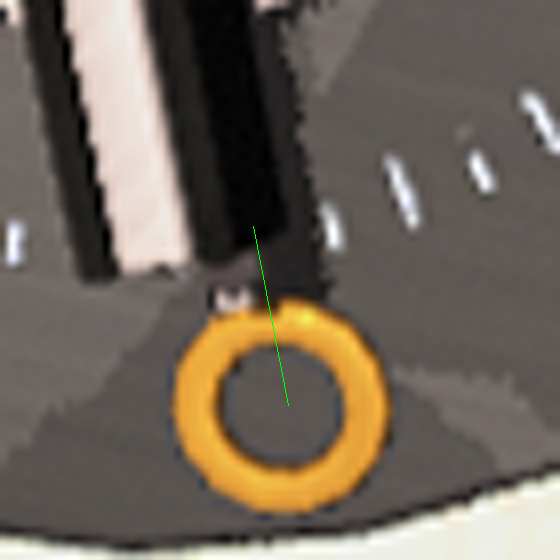

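```bash
python3 - <<'E'
from h import *
f=ctrl.grab_frame("top");cv2.imwrite("pics/t9.png",f["pixels"][:,:,::-1]);cv2.imwrite("pics/t9.png",cv2.resize(f["pixels"][110:290,110:350,::-1],None,fx=3,fy=3))
E
```

```text
(no output)
```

View pics/t9.png

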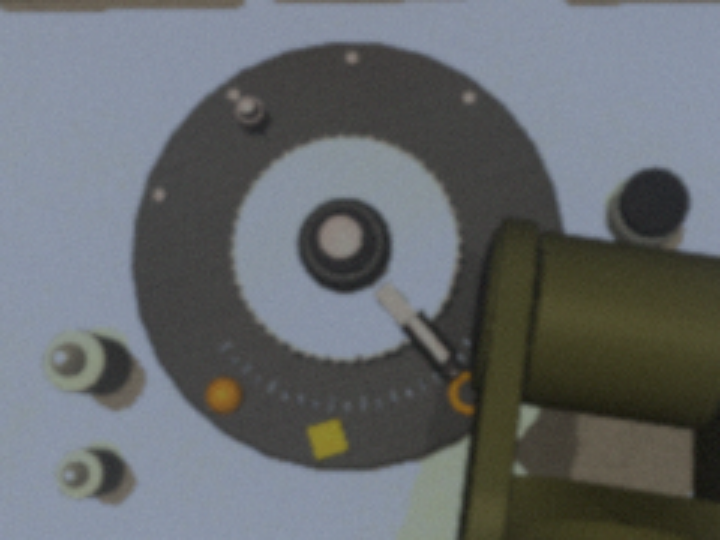

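The picture shows the spare die, both bottles and the jar standing. The lever points at the eyelet at about (465,392), and the plunger is up.

```bash
python3 -c "
from station import ctrl
print(ctrl.hand_in())"
```

```text
the job is handed in; nothing more can be done
None
```

I pushed the lever round to the eyelet mark with the shut fingertips. Then I pressed the plunger fully down, let it come up again, moved clear and handed in at about 12 s.

- **Ring angle:** the eyelet mark is at +0.40 rad. The wrist camera gave 0.394 both before and after pressing the plunger, so the ring did not move. The other two cameras, read before pressing, disagreed slightly: 0.403 from the top and 0.385 from the scene camera. I left the ring there because the difference was within measuring error. A check on the lever's lower arm gave 0.369 in the scene view and 0.403 from the top. I set it aside because the arm's edges blurred with its shadow.
- **Plunger:** the fingertip went down to 72 mm, where the force rose sharply from about 4 N to 24 N, so it was fully down. In the last pictures it looked up again, though I did not measure its height.
- **Surroundings:** in the last top picture the spare die, both glue bottles and the jar are standing where they were. The robot was touching nothing when I handed in.

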